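# Draw the flush bolt, open the double-door enclosure and throw its isolator

## Task

The grey double-door enclosure lies on its back on the bench. Fold open the leaf with the cover strip, slide the flush bolt that holds the other leaf fully back while that leaf is still shut, and fold that leaf open too, so that both lean back past upright. Only then push the isolator lever, which stands in the box under the bolted leaf, all the way over to its other side; leave the loose things on the bench and in the box where they are.

Things in the scene. Friction and masses are not known exactly. Their poses are not given: they have to be found in the camera images.
- cab: Grey sheet-steel enclosure lying on its back, fixed to the bench: open box 280 (x) x 340 (y) x 120 mm high, 4 mm walls and floor, two leaves on top. Origin: centre of its underside; x points to its head end (far from the robot), y across the leaves, z up. Hinge lines along x at y = +170 (leaf_a) and -170 mm (leaf_p), z = 120 mm. End flanges leave the mouth 220 mm long in x.
- leaf_a (a joint): Opening angle (rad) of the active leaf, hinged at cab y = +170: 0 shut flat on the box, 1.57 upright, stop at 1.9. Starts at 0 to 0.08. Panel 240 (x) x 168 x 12 mm, 0.5 kg. Stiff hinge: stays at any angle, takes up to 1.1 N m to raise. A cover strip on its free edge (30 mm wide, top 17 mm above the rim) laps 14 mm over leaf_p, which cannot be raised before it.
- leaf_a_handle (a point): Centre of the round bar of leaf_a's bow handle: bar 10 mm thick, 80 mm long, along cab x, its centre 35 mm above the panel's face (47 mm above the hinge line's height when shut), 125 mm in from the hinge line and 44 mm from the free edge, 35 mm behind the cab's centre (towards cab -x). A leg at each end of the bar.
- leaf_a_hinge (a point): Middle of the hinge line of leaf_a, at the panel's underside.
- leaf_p (a joint): Opening angle in rad of the passive leaf (hinged at cab y = -170): 0 shut, 1.57 upright, stop at 1.9. Same panel, weight, handle and stiff hinge as leaf_a, without the strip. It is locked by the flush bolt and lapped by leaf_a's strip.
- leaf_p_handle (a point): Centre of the bar of leaf_p's bow handle, same sizes as leaf_a's.
- leaf_p_hinge (a point): Middle of the hinge line of leaf_p, at the panel's underside.
- bolt (a joint): How far the flush bolt in leaf_p is drawn back, in m: 0 fully shot, 0.030 fully drawn; starts at 0 to 0.005. It slides along cab -x, stays where it is left, takes about 3 N. Its tongue runs under a steel keeper (17 x 34 mm, top 23 mm above the rim, centred at cab x = 131, y = -45 mm) and comes clear of it at 0.015.
- bolt_knob (a point): The bolt's stud: a plain steel button 18 mm across on a 12 mm stem, standing up from leaf_p's face on a dark plate. Its top is 17 mm above the face, this point 8 mm above the face (140 mm above the bench). It is 125 mm in from the hinge line; when shot, 65 mm from the cab's centre towards the head end, with about 48 mm free between it and the keeper.
- isolator (a joint): Angle in rad of the isolator lever: 0 leaning to cab -x, 1.0 fully over to cab +x; starts at 0 to 0.25, stays where it is left, takes about 1 N at the ball.
- isolator_tip (a point): Centre of the black ball, 26 mm across, on the isolator's lever. The lever (70 mm) pivots 26 mm above the bench at cab x = 0, y = -85 mm, on a 70 x 50 x 25 mm block; it swings in the cab's x-z plane; upright, the ball's centre is 96 mm above the bench.
- relay: Bystander: loose grey and black relay, 45 x 40 x 66 mm, standing on the box's floor under leaf_a, beside a fixed rail with two blocks up to 41 mm high. Origin: centre of its underside.
- wrench: Bystander: wrench 180 mm long, 8 mm high, lying along cab x on the floor of the box, below the joint of the leaves.
- driver: Bystander: screwdriver 200 mm long, on the bench beside leaf_a.
- bracket: Bystander: bent steel angle 160 x 70 x 50 mm, on the bench beside leaf_p.
- screws: Bystander: jar 60 mm across, 75 mm high, at the right.
- tape: Bystander: roll of tape 90 mm across, 25 mm high, at the right.
- sander: Bystander: belt sander about 330 x 70 x 115 mm, at the left.

How it is judged:
By the outcome, as a careful person would: the job done as asked, in the order asked, and still so for the second after the job is handed in, with the robot touching nothing.
It also fails if it takes over 70 s, if anything falls off the work surface, if the arm or the gripper's body presses on something with over 40 N, if the wrist force passes 120 N, or if a joint passes its speed limit or range.

## Robot

A 7-joint arm with a two-finger parallel gripper is mounted at the origin on the work surface. World frame = base frame: x ahead of the robot, y to its left, z up, the work surface at z = 0. Lengths are in m, angles in rad, forces in N, time in s.
With the tool pointing down it reaches from about 0.4 to 0.85 m from the base axis. Payload 4.5 kg.
Tool frame: the origin (TCP) lies between the finger pads; the fingertips stand 19 mm ahead of it and the grasp point (between the pads) is the TCP (r.tips_ahead is the distance from the TCP to the fingertips, in m); z points along the fingers, y is the line along which they close (so a half turn about z gives the same grasp; the last joint's range is limited). The gripper opens to 88 mm and grips with 3 to 60 N. Pads are 18 mm wide; open, the fingers measure 123 mm over their backs; the gripper's body (75 mm by 187 mm) begins 45 mm behind the grasp point.
Start: joints at [1.176, 0.689, -0.195, 1.565, 0.157, 0.902, -0.215], TCP at [0.26, -0.568, 0.23] pointing down, gripper open.
Joint ranges: [-3.01, 3.01], [-0.46, 2.08], [-1.47, 1.51], [0.13, 2.56], [-1, 4.14], [0.04, 2.09], [-2.66, 2.66]. Speed limits (rad/s): [2.57, 2.57, 3.14, 3.14, 3.14, 3.14, 3.14].

## Interface

Orientations are given as a unit quaternion [x, y, z, w].
In Python, from plant import r, cams, models gives the robot as it stands. The module is installed in compiled form; this text tells all that it offers.
- The arm moves only by the tool jog_arm, never from a script. Its arguments are lists of equal length, an entry for each row: "turn": the turn, a rotation vector about the tool's x, y, z in rad, a list of three; "translation": the shift along the tool's x, y, z in m, a list of three; "grip": the closure, from 0 (fully open) to 1 (shut). In form: {"turn": [[ax, ay, az], ...], "translation": [[tx, ty, tz], ...], "grip": [grip, ...]}. A call has 1 to 20 rows; each row is the pose to reach, as a shift and turn from the pose commanded when the call began, along the tool's axes at that moment; what a row does not reach only later rows make up. A row lasts 1/8 s, in which the tool goes at most 62.5 mm and 10.7 degrees, less where a joint would pass 70% of its speed; a pose out of reach is approached as far as the arm can. A call with a gripper value outside its range is refused whole. The fingers move at their own pace and stop on an object; "force" is the grip in N (left out, the last holds). Time passes only in rows, so rows that repeat a pose let the fingers close. It gives the time, the measured TCP pose, the force, the opening and the grip force at its end, in the units of the state.
- r.get_state(): the state, without advancing time (a new reading comes with each control period).
- cams.snapshot(name): name is "scene" or "side" or "wrist"; returns the picture (400x640x3 uint8, red, green, blue); there is no depth.
- cams.camera_params(name): a dict with "fx", "fy", "cx", "cy" (pixels), "k1" (the pictures are not rectified: a ray, as slopes to the right and down, at radius r is drawn at 1 + k1 r^2 times it, then the intrinsics apply), "eye" and "orientation" of the camera in the world. Camera axes: x right, y up, looking along -z (the intrinsics and any distortion apply to the point x, -y, -z); pixel columns grow to the right and rows downward; lengths in m; the calibration is good to about 2 mm. A picture is of the moment at which its call begins: read the wrist's pose just before it. camera_params takes no time and is no camera call; for the wrist camera it gives the pose at the moment of the call.
- r.finish_job(): hands the job in; it is judged then, once.
Trained networks look in the newest picture that a camera, given by its name, has taken for a name from the list of things; names that differ only in an ending like _2 or _b are one class to them, and where a whole thing is asked for, a point or a joint stands for the part that bears it (a point fixed in the world has none). Each returns a list of dicts, best first, with "p" (0 to 1); they miss things now and then, are a little off and sometimes report something else, mostly with a low value. They report only what shows in the picture. A call takes as long as a camera call.
- models.find_in(camera, name): "position" ([x, y, z] in m, in world coordinates, good to about 4 mm: the middle of the surface that is visible of it).
- models.masks_of(camera, name): "pixels" (400x640 bool, what is visible of it).
- models.place_of(camera, name): "position" ([x, y, z] in m, in world coordinates, good to about 4 mm: a listed point, or the origin of a listed thing).
The state is a dict: "clock": time; "q": joint angles; "qd": joint speeds; "joint_torque": joint torques, N m; "tool_pos": TCP position; "eef_rot": TCP orientation; "contact_force": force on the tool from outside, world axes, zero at the start; "moment": the same for the moment, N m; "opening": opening from 0.0 (shut) to 1.0 (fully open); "finger_force": force on a finger pad.
Only numpy, scipy, OpenCV 4.12 (cv2) and the standard library are available. Lean on these libraries where they do the work, as an engineer would, in place of code of your own. Each camera call takes 0.05 s, during which the arm holds its last target. There are 200 camera calls.

## Working session

There is one attempt and no reset: what is moved stays moved. The work goes in short steps, Python scripts to look and compute and a tool call to move; the robot and the scene stay as the last step left them, time stands still between calls to the robot, and variables do not carry over. Pictures are saved under pics/ and viewed, at most 10 in all, crops included, and the job is handed in when it is done.

Besides the shell and the picture viewer there is one more tool, called after "Emit:" as name(argument=value, ...) on one line, values as JSON. jog_arm: Moves the arm, as the interface text tells. Its arguments: {"type":"object","properties":{"turn":{"type":"array"},"translation":{"type":"array"},"grip":{"type":"array"},"force":{"type":"number"}},"required":["turn","translation","grip"]}

```bash
mkdir -p pics; python3 - <<'E'
from plant import r,cams,models
import cv2,numpy as np
s=r.get_state();print(s)
for c in("scene","side"):
    cv2.imwrite(f"pics/{c}0.png",cams.snapshot(c)[:,:,::-1])
    print(c,{k:np.round(v,3).tolist() for k,v in cams.camera_params(c).items()})
    for n in("cab","leaf_a_handle","leaf_p_handle","leaf_a_hinge","leaf_p_hinge","bolt_knob"):
        print(c,n,[(np.round(d["position"],3).tolist(),round(d["p"],2)) for d in models.place_of(c,n)][:2])
E
```

```text
{'clock': 0.0, 'q': array([ 1.17581845,  0.68997669, -0.19450713,  1.56634111,  0.15730588,
        0.90251648, -0.2151142 ]), 'qd': array([ 0.00053946, -0.00157258,  0.00039299, -0.00014447,  0.00041228,
       -0.00019687, -0.00142162]), 'joint_torque': array([-4.21584764e-04, -5.27561760e+01, -1.26683526e+00, -1.53426647e+01,
       -5.25032845e-02,  6.67087079e-03,  1.76122639e-04]), 'tool_pos': array([ 0.25952536, -0.56785083,  0.22901522]), 'eef_rot': array([ 9.77098906e-01,  2.12783627e-01, -2.67718291e-04, -8.85206296e-04]), 'contact_force': array([-0.14431656, -0.17763701, -0.03644811]), 'moment': array([0.03888194, 0.03587569, 0.02294795]), 'finger_force': 0.0, 'opening': 1.0025549456021734}
scene {'fx': 460.697, 'fy': 460.697, 'cx': 313.106, 'cy': 195.456, 'k1': -0.105, 'eye': [0.978, 0.834, 1.125], 'orientation': [0.08, 0.361, 0.903, 0.217]}
scene cab []
scene leaf_a_handle [([0.533, -0.049, 0.175], 0.82)]
scene leaf_p_handle [([0.563, -0.132, 0.169], 0.68)]
scene leaf_a_hinge [([0.531, 0.072, 0.12], 0.91)]
scene leaf_p_hinge [([0.637, -0.244, 0.113], 0.91)]
scene bolt_knob [([0.656, -0.109, 0.141], 0.4)]
side {'fx': 457.369, 'fy': 457.369, 'cx': 321.9, 'cy': 204.122, 'k1': -0.054, 'eye': [0.71, -1.271, 1.21], 'orientation': [0.424, 0.024, 0.058, 0.903]}
side cab [([0.581, -0.091, 0.002], 0.67)]
side leaf_a_handle [([0.536, -0.045, 0.175], 0.6)]
side leaf_p_handle [([0.566, -0.142, 0.164], 0.92)]
side leaf_a_hinge [([0.529, 0.079, 0.12], 0.89)]
side leaf_p_hinge [([0.63, -0.248, 0.119], 0.63)]
side bolt_knob [([0.655, -0.111, 0.143], 0.53)]
```

View images.

View pics/scene0.png

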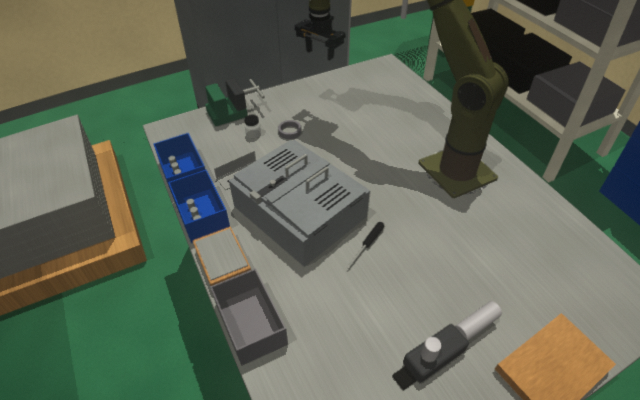

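View pics/side0.png

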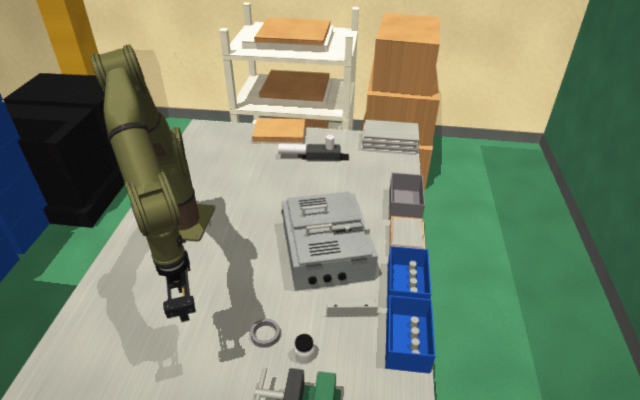

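The box is seen with both handles up, leaf_a's slots on the scene camera's near side (scene ~(330,197)), handle a at (317,178), knob/keeper around (255,185). The fit of the networks' points is consistent: cab centre ≈ (0.582,-0.085), yaw ≈ 0.311.

```bash
cat > h.py <<'E'
from plant import r,cams,models
import numpy as np
from scipy.spatial.transform import Rotation as R
C=np.array([.582,-.085,0]);YAW=.311
def cab(p): return C+R.from_euler('z',YAW).apply(p)
def tocab(w): return R.from_euler('z',-YAW).apply(np.array(w)-C)
def rot(tilt=0,yaw=0,pitch=0):  # tilt about cab x (tool top goes to -y for +), yaw extra, pitch about cab y
    return R.from_euler('z',YAW+yaw)*R.from_euler('y',pitch)*R.from_euler('x',tilt)*R.from_euler('x',np.pi)
def rows(wps,nd=3):
    "wps: (cab pos, tilt, yaw, pitch...)"
    s=r.get_state();p=s["tool_pos"];q=R.from_quat(s["eef_rot"])
    T=[];U=[]
    for pos,*a in wps:
        U.append(np.round((q.inv()*rot(*a)).as_rotvec(),nd).tolist())
        T.append(np.round(q.inv().apply(cab(np.array(pos))-p),nd+1).tolist())
    print("cab pos now",np.round(tocab(p),4));print('"turn":',U,'\n"translation":',T)
def st():
    s=r.get_state();q=R.from_quat(s["eef_rot"])
    print("t",round(s["clock"],2),"cab",np.round(tocab(s["tool_pos"]),4),"rotdev",np.round((rot().inv()*q).as_rotvec(),3),"F",np.round(s["contact_force"],1),"open",round(s["opening"],3),"ff",s["finger_force"])
def look(c,*names):
    cams.snapshot(c)
    for n in names:
        print(c,n,[(np.round(d["position"],3).tolist(),"cab",np.round(tocab(d["position"]),3).tolist(),round(d["p"],2)) for d in models.place_of(c,n)][:2])
E
python3 -c "
from h import *
rows([((-.035,.045,.34),0)])"
```

```text
cab pos now [-0.4546 -0.3617  0.2298]
"turn": [[0.0, 0.0, 0.118]] 
"translation": [[0.4645, -0.3545, -0.1102]]
```

Emit:
jog_arm(turn=[[0, 0, 0], [0, 0, 0], [0, 0, 0.118], [0, 0, 0.118], [0, 0, 0.118], [0, 0, 0.118], [0, 0, 0.118], [0, 0, 0.118], [0, 0, 0.118], [0, 0, 0.118], [0, 0, 0.118], [0, 0, 0.118], [0, 0, 0.118], [0, 0, 0.118], [0, 0, 0.118], [0, 0, 0.118]], translation=[[0, 0, -0.05], [0, 0, -0.1], [0.464, -0.354, -0.11], [0.464, -0.354, -0.11], [0.464, -0.354, -0.11], [0.464, -0.354, -0.11], [0.464, -0.354, -0.11], [0.464, -0.354, -0.11], [0.464, -0.354, -0.11], [0.464, -0.354, -0.11], [0.464, -0.354, -0.11], [0.464, -0.354, -0.11], [0.464, -0.354, -0.11], [0.464, -0.354, -0.11], [0.464, -0.354, -0.11], [0.464, -0.354, -0.11]], grip=[0.3, 0.3, 0.3, 0.3, 0.3, 0.3, 0.3, 0.3, 0.3, 0.3, 0.3, 0.3, 0.3, 0.3, 0.3, 0.3])

```text
clock: 2.7
tool_pos: [0.5343, -0.055, 0.3399]
eef_rot: [0.988, 0.154, -0.0, 0.0]
contact_force: [-0.4, -0.0, 0.3]
opening: 0.703
finger_force: 0.0
```

```bash
python3 -c "
from h import *
import cv2
st();look('wrist','leaf_a_handle','leaf_p_handle','bolt_knob','leaf_a_hinge','leaf_p_hinge')
cv2.imwrite('pics/w1.png',cams.snapshot('wrist')[:,:,::-1])
rows([((-.035,.045,.168),0)])"
```

```text
t 2.7 cab [-0.0362  0.0432  0.3399] rotdev [-0.001 -0.     0.003] F [-0.4 -0.   0.3] open 0.703 ff 0.0
wrist leaf_a_handle [([0.535, -0.051, 0.175], 'cab', [-0.034, 0.047, 0.175], 0.76)]
wrist leaf_p_handle [([0.563, -0.139, 0.168], 'cab', [-0.034, -0.045, 0.168], 0.82)]
wrist bolt_knob [([0.659, -0.106, 0.141], 'cab', [0.067, -0.043, 0.141], 0.78)]
wrist leaf_a_hinge [([0.533, 0.079, 0.118], 'cab', [0.003, 0.171, 0.118], 0.85)]
wrist leaf_p_hinge [([0.632, -0.249, 0.126], 'cab', [-0.003, -0.171, 0.126], 0.9)]
cab pos now [-0.0354  0.0444  0.3398]
"turn": [[0.0, -0.0, -0.0]] 
"translation": [[0.0004, -0.0006, 0.1718]]
```

View pics/w1.png

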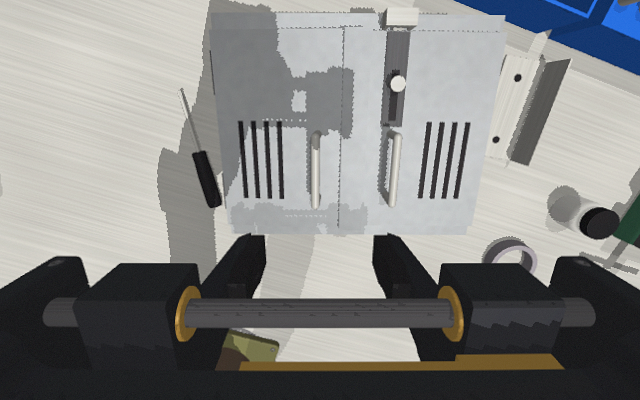

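Wrist view: handle a at (316,170), handle p at (395,170), knob (398,83), keeper (402,17); the cab fit holds within 2 mm and leaf_a is open ~0.06. Descend and grip handle a.

Emit:
jog_arm(turn=[[0, 0, 0], [0, 0, 0], [0, 0, 0], [0, 0, 0], [0, 0, 0], [0, 0, 0], [0, 0, 0], [0, 0, 0], [0, 0, 0], [0, 0, 0], [0, 0, 0], [0, 0, 0]], translation=[[0.001, -0.002, 0.06], [0.001, -0.002, 0.11], [0.001, -0.002, 0.14], [0.001, -0.002, 0.166], [0.001, -0.002, 0.166], [0.001, -0.002, 0.166], [0.001, -0.002, 0.166], [0.001, -0.002, 0.166], [0.001, -0.002, 0.166], [0.001, -0.002, 0.166], [0.001, -0.002, 0.166], [0.001, -0.002, 0.166]], grip=[0.4, 0.4, 0.4, 0.4, 0.4, 1, 1, 1, 1, 1, 1, 1], force=30)

```text
clock: 4.55
tool_pos: [0.535, -0.0514, 0.1738]
eef_rot: [0.988, 0.155, 0.0, 0.0]
contact_force: [-0.2, 0.8, 0.9]
opening: 0.006
finger_force: 0.0
```

```bash
cat >> h.py <<'E'
def arc(side,th,n=14,th0=0.06,x=-.035,k=.5,dz=0):
    "rows for opening a leaf: side +1 leaf_a, -1 leaf_p"
    W=[]
    for t in np.linspace(th0,th,n+1)[1:]:
        y=.17-.125*np.cos(t)+.047*np.sin(t); z=.12+.125*np.sin(t)+.047*np.cos(t)+dz
        W.append(((x,side*y,z),side*k*t))
    rows(W)
E
python3 -c "
from h import *
st();arc(1,1.78,20)"
```

```text
t 4.55 cab [-0.0344  0.0464  0.1738] rotdev [-0.  0.  0.] F [-0.2  0.8  0.9] open 0.006 ff 0.0
cab pos now [-0.0344  0.0464  0.1738]
"turn": [[0.073, -0.0, -0.0], [0.116, -0.0, -0.0], [0.159, -0.0, -0.0], [0.202, -0.0, -0.0], [0.245, -0.0, -0.0], [0.288, -0.0, -0.0], [0.331, -0.0, -0.0], [0.374, -0.0, -0.0], [0.417, -0.0, -0.0], [0.46, -0.0, -0.0], [0.503, -0.0, -0.0], [0.546, -0.0, -0.0], [0.589, -0.0, -0.0], [0.632, -0.0, -0.0], [0.675, -0.0, -0.0], [0.718, -0.0, -0.0], [0.761, -0.0, -0.0], [0.804, -0.0, -0.0], [0.847, -0.0, -0.0], [0.89, -0.0, -0.0]] 
"translation": [[-0.0006, -0.0068, -0.0109], [-0.0006, -0.0128, -0.0207], [-0.0006, -0.0196, -0.0299], [-0.0006, -0.0271, -0.0385], [-0.0006, -0.0354, -0.0465], [-0.0006, -0.0444, -0.0537], [-0.0006, -0.0539, -0.0601], [-0.0006, -0.0639, -0.0657], [-0.0006, -0.0744, -0.0704], [-0.0006, -0.0853, -0.0741], [-0.0006, -0.0964, -0.0769], [-0.0006, -0.1077, -0.0788], [-0.0006, -0.1192, -0.0797], [-0.0006, -0.1306, -0.0796], [-0.0006, -0.1421, -0.0785], [-0.0006, -0.1534, -0.0764], [-0.0006, -0.1644, -0.0734], [-0.0006, -0.1752, -0.0694], [-0.0006, -0.1856, -0.0645], [-0.0006, -0.1955, -0.0587]]
```

```bash
sed -i 's/,side\*k\*t)/,-side*k*t)/' h.py; python3 -c "
from h import *
import cv2
im=cams.snapshot('wrist');cv2.imwrite('pics/w2.png',im[:,:,::-1])
look('scene','leaf_a_handle','leaf_a_hinge');look('wrist','leaf_a_handle','bolt_knob')
im=cams.snapshot('scene');a=cv2.resize(im[120:280,200:400],(600,480),interpolation=cv2.INTER_CUBIC);cv2.imwrite('pics/s2.png',a[:,:,::-1])
"
```

```text
scene leaf_a_handle [([0.529, -0.049, 0.176], 'cab', [-0.04, 0.051, 0.176], 0.81)]
scene leaf_a_hinge [([0.531, 0.075, 0.118], 'cab', [0.0, 0.168, 0.118], 0.57), ([0.63, -0.244, 0.116], 'cab', [-0.003, -0.166, 0.116], 0.38)]
wrist leaf_a_handle [([0.538, -0.047, 0.173], 'cab', [-0.031, 0.05, 0.173], 0.64)]
wrist bolt_knob [([0.655, -0.108, 0.14], 'cab', [0.062, -0.045, 0.14], 0.71)]
```

View pics/w2.png

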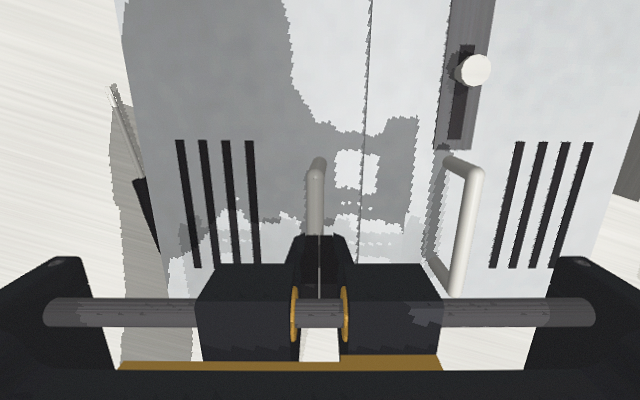

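View pics/s2.png

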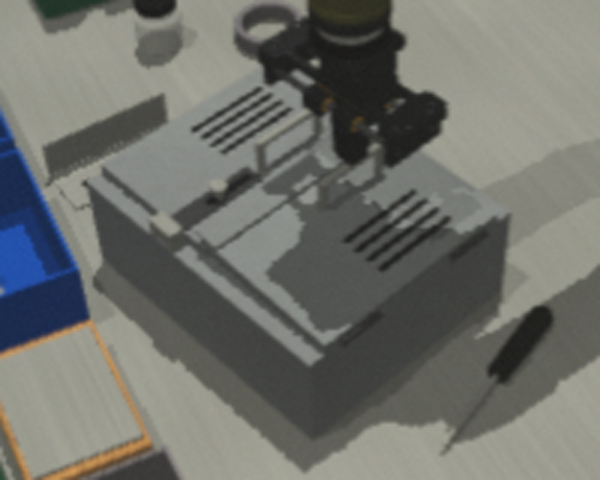

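Wrist view: the bar runs from (315,165) to the fingertips at (320,235), the fingers look shut on each other (thin gap at (319,270)); I need a closer look.

```bash
python3 -c "
import cv2
im=cv2.imread('pics/w2.png')[140:310,240:400];cv2.imwrite('pics/w2c.png',cv2.resize(im,None,fx=3.5,fy=3.5,interpolation=cv2.INTER_NEAREST))
from h import *
# project handle ends
c=cams.camera_params('wrist');e=np.array(c['eye']);q=R.from_quat(c['orientation'])
def pr(p):
    v=q.inv().apply(cab(np.array(p))-e);a=np.array([v[0],-v[1]])/-v[2];a=a*(1+c['k1']*(a@a));return np.round([c['fx']*a[0]+c['cx'],c['fy']*a[1]+c['cy']])
for z in (.165,.175):
  for y in (.045,.05): print(z,y,pr((.005,y,z)),pr((-.026,y,z)))
t=tocab(r.get_state()['tool_pos']);print('tip',pr(t-[0,0,.019]),pr(t-[-.009,0,.019]),'tcp',pr(t), 'eye',tocab(e))
"
```

```text
0.165 0.045 [322. 176.] [322. 224.]
0.165 0.05 [314. 176.] [314. 224.]
0.175 0.045 [323. 180.] [322. 231.]
0.175 0.05 [314. 180.] [314. 231.]
tip [320. 229.] [320. 216.] tcp [320. 242.] eye [0.04782487 0.04677579 0.32909639]
```

View pics/w2c.png

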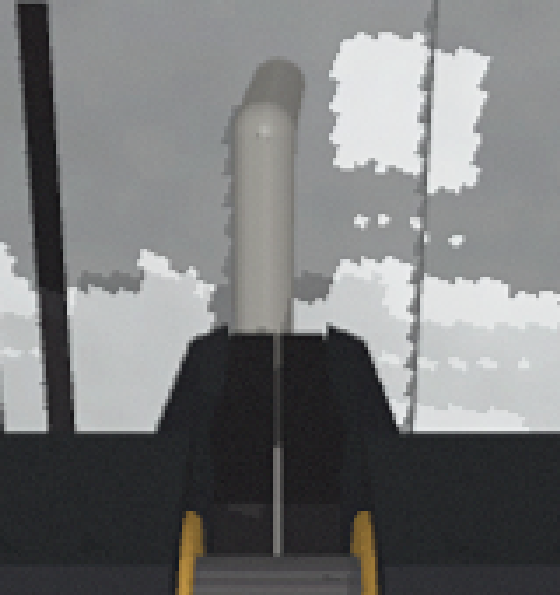

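Emit:
jog_arm(turn=[[0, 0, 0], [0, 0, 0], [0, 0, 0], [0, 0, 0], [0, 0, 0], [0, 0, 0], [0, 0, 0], [0, 0, 0], [0, 0, 0], [0, 0, 0], [0, 0, 0]], translation=[[0, 0, -0.01], [0, -0.001, -0.01], [0, -0.001, -0.01], [0, -0.001, -0.01], [0, -0.001, 0.01], [0, -0.001, 0.01], [0, -0.001, 0.01], [0, -0.001, 0.01], [0, -0.001, 0.01], [0, -0.001, 0.01], [0, -0.001, 0.01]], grip=[0.4, 0.4, 0.4, 0.4, 0.4, 0.4, 1, 1, 1, 1, 1], force=30)

```text
clock: 6.32
tool_pos: [0.5344, -0.0492, 0.1638]
eef_rot: [0.988, 0.155, -0.0, -0.001]
contact_force: [0.3, 3.0, 0.1]
opening: 0.102
finger_force: 30.0
```

```bash
python3 -c "
from h import *
print(r.tips_ahead);st();arc(1,1.78,20)"
```

```text
0.019
t 6.33 cab [-0.0343  0.0486  0.1638] rotdev [ 0.001 -0.    -0.001] F [0.3 3.  0.1] open 0.102 ff 30.00450611114502
cab pos now [-0.0343  0.0486  0.1638]
"turn": [[-0.074, 0.0, 0.001], [-0.117, 0.0, 0.001], [-0.16, 0.0, 0.001], [-0.203, 0.0, 0.001], [-0.246, 0.0, 0.001], [-0.289, 0.0, 0.001], [-0.332, 0.0, 0.001], [-0.375, 0.0, 0.001], [-0.418, -0.0, 0.001], [-0.461, -0.0, 0.001], [-0.504, -0.0, 0.001], [-0.547, -0.0, 0.001], [-0.59, -0.0, 0.001], [-0.633, -0.0, 0.001], [-0.676, -0.0, 0.001], [-0.719, -0.0, 0.001], [-0.762, -0.0, 0.001], [-0.805, -0.0, 0.001], [-0.848, -0.0, 0.001], [-0.891, -0.0, 0.001]] 
"translation": [[-0.0007, -0.0046, -0.0209], [-0.0007, -0.0106, -0.0307], [-0.0006, -0.0174, -0.0399], [-0.0006, -0.025, -0.0486], [-0.0006, -0.0333, -0.0565], [-0.0006, -0.0423, -0.0637], [-0.0006, -0.0518, -0.0701], [-0.0006, -0.0619, -0.0756], [-0.0006, -0.0723, -0.0803], [-0.0006, -0.0832, -0.084], [-0.0006, -0.0943, -0.0868], [-0.0006, -0.1057, -0.0887], [-0.0006, -0.1171, -0.0895], [-0.0006, -0.1286, -0.0894], [-0.0006, -0.14, -0.0883], [-0.0006, -0.1513, -0.0862], [-0.0006, -0.1624, -0.0832], [-0.0006, -0.1731, -0.0792], [-0.0006, -0.1835, -0.0743], [-0.0006, -0.1934, -0.0685]]
```

Emit:
jog_arm(turn=[[0, 0, 0], [0, 0, 0], [0, 0, 0], [0, 0, 0], [0, 0, 0], [0, 0, 0]], translation=[[0, 0, 0], [0, 0, 0], [0, 0, 0.002], [0, 0, 0.004], [0, 0, 0.006], [0, 0, 0.006]], grip=[0.7, 0.7, 0.7, 0.7, 0.7, 0.7])

```text
clock: 7.08
tool_pos: [0.5346, -0.0504, 0.1576]
eef_rot: [0.988, 0.155, -0.0, 0.0]
contact_force: [-0.3, -0.6, -0.4]
opening: 0.298
finger_force: 0.0
```

```bash
python3 -c "
from h import *
st()
for c in('wrist','side','scene'):look(c,'leaf_a_handle','leaf_p_handle')"
```

```text
t 7.08 cab [-0.0346  0.0474  0.1576] rotdev [ 0. -0.  0.] F [-0.3 -0.6 -0.4] open 0.298 ff 0.0
wrist leaf_a_handle [([0.535, -0.049, 0.174], 'cab', [-0.034, 0.049, 0.174], 0.57)]
wrist leaf_p_handle [([0.564, -0.137, 0.168], 'cab', [-0.033, -0.044, 0.168], 0.76)]
side leaf_a_handle [([0.539, -0.046, 0.176], 'cab', [-0.029, 0.051, 0.176], 0.67)]
side leaf_p_handle [([0.563, -0.139, 0.167], 'cab', [-0.034, -0.045, 0.167], 0.68)]
scene leaf_a_handle [([0.53, -0.05, 0.176], 'cab', [-0.038, 0.049, 0.176], 0.77)]
scene leaf_p_handle [([0.562, -0.136, 0.166], 'cab', [-0.034, -0.042, 0.166], 0.96)]
```

Emit:
jog_arm(turn=[[0, 0, 0], [0, 0, 0], [0, 0, 0], [0, 0, 0], [0, 0, 0], [0, 0, 0], [0, 0, 0]], translation=[[0, -0.001, 0.002], [0, -0.001, 0.004], [0, -0.001, 0.005], [0, -0.001, 0.005], [0, -0.001, 0.005], [0, -0.001, 0.005], [0, -0.001, 0.005]], grip=[0.7, 0.7, 0.7, 1, 1, 1, 1], force=30)

```text
clock: 8.4
tool_pos: [0.5344, -0.0493, 0.1528]
eef_rot: [0.988, 0.155, 0.0, -0.0]
contact_force: [-0.8, 1.4, -0.3]
opening: 0.105
finger_force: 30.0
```

```bash
python3 -c "
from h import *
import cv2
st();cv2.imwrite('pics/w3.png',cams.snapshot('wrist')[:,:,::-1])
im=cv2.imread('pics/w3.png')[140:310,240:400];cv2.imwrite('pics/w3c.png',cv2.resize(im,None,fx=3.5,fy=3.5,interpolation=cv2.INTER_NEAREST))"
```

```text
t 8.4 cab [-0.0344  0.0486  0.1528] rotdev [0. 0. 0.] F [-0.8  1.4 -0.3] open 0.105 ff 29.999565482139587
```

View pics/w3c.png

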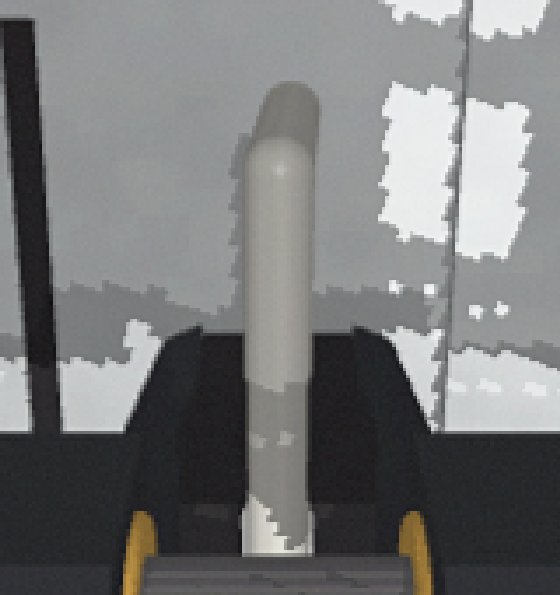

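The bar is now well between the fingers, though it sits ~22 mm behind the reported TCP (tips effectively ~8 mm behind tool_pos); I take that offset into the arc.

```bash
cat >> h.py <<'E'
def arc(side,th,n=14,th0=0.065,x=-.035,k=.5,D=.022):
    W=[]
    for t in np.linspace(th0,th,n+1)[1:]:
        y=.17-.125*np.cos(t)+.047*np.sin(t); z=.12+.125*np.sin(t)+.047*np.cos(t)
        f=k*(t-th0)
        W.append(((x,side*(y-D*np.sin(f)),z-D*np.cos(f)),-side*f))
    rows(W)
E
python3 -c "
from h import *
arc(1,.7,10)"
```

```text
cab pos now [-0.0344  0.0486  0.1528]
"turn": [[-0.032, 0.0, -0.0], [-0.064, 0.0, -0.0], [-0.095, 0.0, -0.0], [-0.127, 0.0, -0.0], [-0.159, 0.0, -0.0], [-0.191, 0.0, -0.0], [-0.222, 0.0, -0.0], [-0.254, 0.0, -0.0], [-0.286, 0.0, -0.0], [-0.318, 0.0, -0.0]] 
"translation": [[-0.0006, -0.0028, -0.0079], [-0.0006, -0.0063, -0.0152], [-0.0006, -0.0103, -0.0224], [-0.0006, -0.0147, -0.0292], [-0.0006, -0.0195, -0.0357], [-0.0006, -0.0248, -0.0419], [-0.0006, -0.0304, -0.0478], [-0.0006, -0.0364, -0.0532], [-0.0006, -0.0426, -0.0582], [-0.0006, -0.0492, -0.0628]]
```

Emit:
jog_arm(turn=[[-0.032, 0, 0], [-0.064, 0, 0], [-0.095, 0, 0], [-0.127, 0, 0], [-0.159, 0, 0], [-0.191, 0, 0], [-0.222, 0, 0], [-0.254, 0, 0], [-0.286, 0, 0], [-0.318, 0, 0]], translation=[[0, -0.003, -0.008], [0, -0.006, -0.015], [0, -0.01, -0.022], [0, -0.015, -0.029], [0, -0.0195, -0.036], [0, -0.025, -0.042], [0, -0.03, -0.048], [0, -0.036, -0.053], [0, -0.043, -0.058], [0, -0.049, -0.063]], grip=[1, 1, 1, 1, 1, 1, 1, 1, 1, 1], force=30)

```text
clock: 9.7
tool_pos: [0.5201, -0.0036, 0.2156]
eef_rot: [0.975, 0.152, 0.025, 0.157]
contact_force: [4.2, -3.0, -11.1]
opening: 0.104
finger_force: 30.0
```

```bash
python3 -c "
from h import *
st();look('scene','leaf_a_handle')
arc(1,1.8,16,th0=.7) if 0 else None
W=[]
import numpy as np
# continue: reuse arc maths with base 0.065
import h
for t in np.linspace(.7,1.82,17)[1:]:
    y=.17-.125*np.cos(t)+.047*np.sin(t); z=.12+.125*np.sin(t)+.047*np.cos(t);f=.5*(t-.065)
    W.append(((-.035,y-.022*np.sin(f),z-.022*np.cos(f)),-f))
rows(W)"
```

```text
t 9.7 cab [-0.0341  0.0964  0.2156] rotdev [-0.32   0.     0.001] F [  4.2  -3.  -11.1] open 0.104 ff 29.999350011348724
scene leaf_a_handle [([0.47, 0.139, 0.0], 'cab', [-0.038, 0.247, 0.0], 0.72), ([0.696, -0.333, -0.0], 'cab', [0.033, -0.271, -0.0], 0.7)]
cab pos now [-0.034   0.0974  0.2161]
"turn": [[-0.033, -0.001, 0.001], [-0.068, -0.001, 0.001], [-0.103, -0.001, 0.001], [-0.138, -0.001, 0.001], [-0.173, -0.001, 0.001], [-0.208, -0.001, 0.001], [-0.243, -0.001, 0.001], [-0.278, -0.001, 0.001], [-0.313, -0.001, 0.001], [-0.348, -0.001, 0.001], [-0.383, -0.001, 0.001], [-0.418, -0.001, 0.001], [-0.453, -0.001, 0.001], [-0.488, -0.001, 0.001], [-0.523, -0.001, 0.001], [-0.558, -0.001, 0.001]] 
"translation": [[-0.0009, -0.0063, -0.0063], [-0.0009, -0.0125, -0.0125], [-0.0009, -0.0192, -0.0183], [-0.0009, -0.0262, -0.0235], [-0.0009, -0.0336, -0.0283], [-0.0009, -0.0412, -0.0325], [-0.0009, -0.0492, -0.0361], [-0.0009, -0.0574, -0.0391], [-0.0009, -0.0657, -0.0415], [-0.0009, -0.0742, -0.0433], [-0.0008, -0.0828, -0.0445], [-0.0008, -0.0914, -0.045], [-0.0008, -0.1001, -0.0449], [-0.0008, -0.1087, -0.0442], [-0.0008, -0.1172, -0.0429], [-0.0008, -0.1256, -0.0409]]
```

Force as expected for the hinge; the grip holds. Continue.

Emit:
jog_arm(turn=[[-0.033, 0, 0], [-0.068, 0, 0], [-0.103, 0, 0], [-0.138, 0, 0], [-0.173, 0, 0], [-0.208, 0, 0], [-0.243, 0, 0], [-0.278, 0, 0], [-0.313, 0, 0], [-0.348, 0, 0], [-0.383, 0, 0], [-0.418, 0, 0], [-0.453, 0, 0], [-0.488, 0, 0], [-0.523, 0, 0], [-0.558, 0, 0], [-0.558, 0, 0]], translation=[[0, -0.006, -0.006], [0, -0.0125, -0.0125], [0, -0.019, -0.018], [0, -0.026, -0.0235], [0, -0.0335, -0.028], [0, -0.041, -0.0325], [0, -0.049, -0.036], [0, -0.0575, -0.039], [0, -0.0655, -0.0415], [0, -0.074, -0.0435], [0, -0.083, -0.0445], [0, -0.0915, -0.045], [0, -0.1, -0.045], [0, -0.1085, -0.044], [0, -0.117, -0.043], [0, -0.1255, -0.041], [0, -0.1255, -0.041]], grip=[1, 1, 1, 1, 1, 1, 1, 1, 1, 1, 1, 1, 1, 1, 1, 1, 1], force=30)

```text
clock: 11.92
tool_pos: [0.48, 0.1248, 0.2166]
eef_rot: [0.894, 0.141, 0.067, 0.419]
contact_force: [-3.6, 8.9, 14.6]
opening: 0.105
finger_force: 30.0
```

```bash
python3 -c "
from h import *
import cv2
st()
for c in ('side','scene'):look(c,'leaf_a_handle','isolator_tip','relay')
a=cams.snapshot('side')[100:330,200:460];b=cams.snapshot('scene')[100:330,180:440]
cv2.imwrite('pics/b1.png',cv2.resize(np.hstack([a,b]),(780,345))[:,:,::-1])"
```

```text
t 11.93 cab [-0.0329  0.231   0.2166] rotdev [-0.877  0.003 -0.002] F [-3.6  8.9 14.6] open 0.105 ff 29.99732941389084
side leaf_a_handle [([0.476, 0.143, 0.232], 'cab', [-0.031, 0.25, 0.232], 0.9)]
side isolator_tip []
side relay [([0.476, 0.14, 0.228], 'cab', [-0.032, 0.247, 0.228], 0.28)]
scene leaf_a_handle [([0.474, 0.14, 0.23], 'cab', [-0.034, 0.247, 0.23], 0.74)]
scene isolator_tip [([0.561, -0.139, 0.165], 'cab', [-0.036, -0.045, 0.165], 0.55), ([0.592, -0.1, -0.0], 'cab', [0.005, -0.017, -0.0], 0.52)]
scene relay [([0.515, -0.043, 0.006], 'cab', [-0.051, 0.061, 0.006], 0.55)]
```

View pics/b1.png

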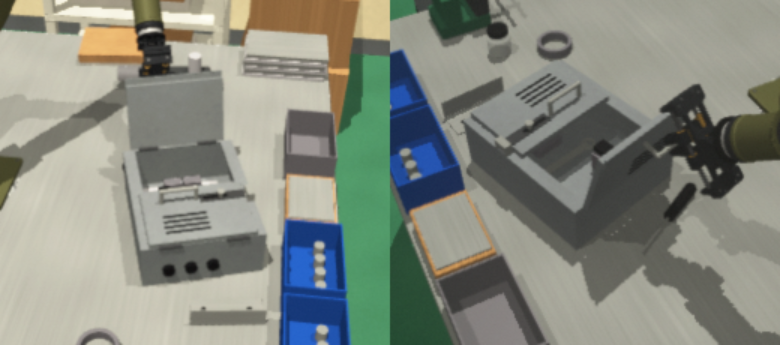

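Both views: leaf_a stands open past upright (~1.83 rad from the handle point), leaf_p still shut, handle p and knob free. Release and go over to the bolt.

```bash
python3 -c "
from h import *
rows([((-.034,.323,.295),-.877),((-.034,.30,.44),-.4),((.098,-.045,.42),0),((.098,-.045,.2),0),((.098,-.045,.15),0)])"
```

```text
cab pos now [-0.0329  0.2311  0.2166]
"turn": [[-0.002, -0.003, -0.0], [0.475, -0.003, 0.0], [0.875, -0.003, 0.001], [0.875, -0.003, 0.001], [0.875, -0.003, 0.001]] 
"translation": [[-0.0007, 0.0012, -0.1208], [-0.0004, 0.1272, -0.1962], [0.1308, 0.3331, 0.0818], [0.1302, 0.1642, 0.2229], [0.1301, 0.1259, 0.255]]
```

Emit:
jog_arm(turn=[[0, 0, 0], [0, 0, 0], [0, 0, 0], [0, 0, 0], [0, 0, 0], [0, 0, 0], [0, 0, 0], [0.15, 0, 0], [0.3, 0, 0], [0.475, 0, 0], [0.475, 0, 0], [0.65, 0, 0], [0.8, 0, 0], [0.875, 0, 0], [0.875, 0, 0], [0.875, 0, 0], [0.875, 0, 0], [0.875, 0, 0], [0.875, 0, 0]], translation=[[0, 0, 0], [0, 0, 0], [0, 0, 0], [0, 0, -0.03], [0, 0, -0.06], [0, 0, -0.09], [0, 0, -0.12], [0, 0.04, -0.145], [0, 0.085, -0.17], [0, 0.127, -0.196], [0, 0.127, -0.196], [0.13, 0.333, 0.082], [0.13, 0.333, 0.082], [0.13, 0.333, 0.082], [0.13, 0.333, 0.082], [0.13, 0.333, 0.082], [0.13, 0.333, 0.082], [0.13, 0.333, 0.082], [0.13, 0.333, 0.082]], grip=[0.77, 0.77, 0.77, 0.77, 0.77, 0.77, 0.77, 0.77, 1, 1, 1, 1, 1, 1, 1, 1, 1, 1, 1])

```text
clock: 14.8
tool_pos: [0.6868, -0.0991, 0.4169]
eef_rot: [0.988, 0.155, -0.002, -0.0]
contact_force: [0.6, 1.2, -0.9]
opening: 0.0
finger_force: 0.0
```

```bash
python3 -c "
from h import *
st();look('wrist','bolt_knob','leaf_p_handle');look('scene','leaf_a_handle','bolt_knob')
rows([((.098,-.045,.2),0),((.098,-.045,.132),0)])"
```

```text
t 14.8 cab [ 0.0955 -0.0455  0.4169] rotdev [ 0.001 -0.003 -0.   ] F [ 0.6  1.2 -0.9] open 0.0 ff 0.0
wrist bolt_knob [([0.655, -0.107, 0.143], 'cab', [0.063, -0.043, 0.143], 0.42)]
wrist leaf_p_handle [([0.564, -0.136, 0.166], 'cab', [-0.033, -0.043, 0.166], 0.67)]
scene leaf_a_handle [([0.476, 0.14, 0.232], 'cab', [-0.033, 0.247, 0.232], 0.95), ([0.632, -0.247, 0.116], 'cab', [-0.002, -0.169, 0.116], 0.23)]
scene bolt_knob [([0.656, -0.106, 0.14], 'cab', [0.064, -0.043, 0.14], 0.54)]
cab pos now [ 0.0957 -0.0454  0.4195]
"turn": [[0.001, -0.001, 0.001], [0.001, -0.001, 0.001]] 
"translation": [[0.0021, -0.0006, 0.2195], [0.0021, -0.0007, 0.2875]]
```

Emit:
jog_arm(turn=[[0, 0, 0], [0, 0, 0], [0, 0, 0], [0, 0, 0], [0, 0, 0], [0, 0, 0], [0, 0, 0], [0, 0, 0], [0, 0, 0], [0, 0, 0]], translation=[[0.003, -0.001, 0.06], [0.003, -0.001, 0.12], [0.003, -0.001, 0.18], [0.003, -0.001, 0.22], [0.003, -0.001, 0.25], [0.003, -0.001, 0.265], [0.003, -0.001, 0.275], [0.003, -0.001, 0.281], [0.003, -0.001, 0.286], [0.003, -0.001, 0.286]], grip=[1, 1, 1, 1, 1, 1, 1, 1, 1, 1])

```text
clock: 16.35
tool_pos: [0.69, -0.0987, 0.133]
eef_rot: [0.988, 0.155, 0.0, 0.001]
contact_force: [-0.7, 0.2, -0.4]
opening: 0.002
finger_force: 0.0
```

```bash
python3 -c "
from h import *
st();look('wrist','bolt_knob')
rows([((.053,-.045,.133),0)])"
```

```text
t 16.35 cab [ 0.0987 -0.0461  0.133 ] rotdev [-0.001  0.     0.   ] F [-0.7  0.2 -0.4] open 0.002 ff 0.0
wrist bolt_knob []
cab pos now [ 0.0989 -0.0462  0.1334]
"turn": [[0.001, -0.001, -0.0]] 
"translation": [[-0.0459, -0.0012, 0.0003]]
```

Emit:
jog_arm(turn=[[0, 0, 0], [0, 0, 0], [0, 0, 0], [0, 0, 0], [0, 0, 0], [0, 0, 0], [0, 0, 0], [0, 0, 0], [0, 0, 0]], translation=[[-0.006, -0.001, 0], [-0.012, -0.001, 0], [-0.018, -0.001, 0], [-0.024, -0.001, 0], [-0.03, -0.001, 0], [-0.036, -0.001, 0], [-0.041, -0.001, 0], [-0.044, -0.001, 0], [-0.044, -0.001, 0]], grip=[1, 1, 1, 1, 1, 1, 1, 1, 1])

```text
clock: 17.58
tool_pos: [0.6473, -0.1113, 0.1329]
eef_rot: [0.988, 0.155, -0.0, 0.0]
contact_force: [1.3, 1.0, -0.0]
opening: 0.002
finger_force: 0.6
```

```bash
python3 -c "
from h import *
st();look('scene','bolt_knob');look('side','bolt_knob')"
```

```text
t 17.57 cab [ 0.0541 -0.045   0.1329] rotdev [-0.001 -0.001  0.   ] F [ 1.3  1.  -0. ] open 0.002 ff 0.5786436516791582
scene bolt_knob []
side bolt_knob []
```

Emit:
jog_arm(turn=[[0, 0, 0], [0, 0, 0], [0, 0, 0], [0, 0, 0]], translation=[[-0.002, 0, 0], [-0.004, 0, 0], [-0.005, 0, 0], [-0.005, 0, 0]], grip=[1, 1, 1, 1])

```text
clock: 18.27
tool_pos: [0.6465, -0.1115, 0.1331]
eef_rot: [0.988, 0.155, 0.004, 0.001]
contact_force: [8.3, 1.8, -6.0]
opening: 0.004
finger_force: 4.3
```

```bash
python3 -c "
from h import *
import cv2
st();im=cams.snapshot('wrist');im2=cams.snapshot('side')[180:300,280:400]
cv2.imwrite('pics/k1.png',np.hstack([im[:,120:520],cv2.resize(im2,(400,400))])[:,:,::-1])"
```

```text
t 18.27 cab [ 0.0533 -0.045   0.1331] rotdev [-0.003  0.007 -0.001] F [ 8.3  1.8 -6. ] open 0.004 ff 4.304838180541992
```

View pics/k1.png

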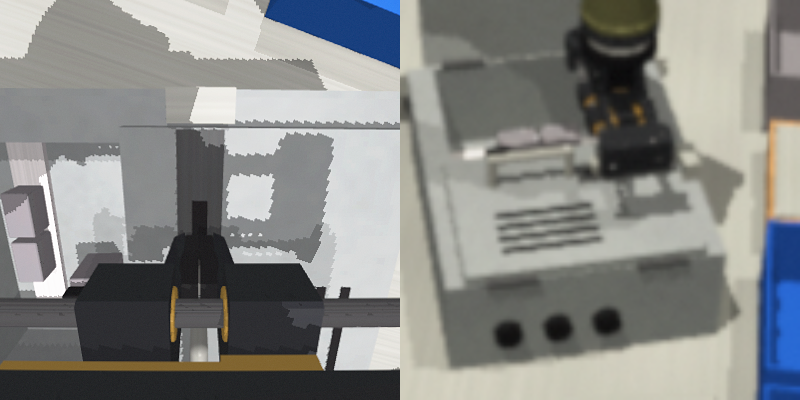

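The dark slot at (200,215) ahead of the finger is vacated and the push is blocked at x=53 mm, exactly where full draw is expected (knob now hidden by the fingers). Lift, check the knob, go to handle p.

Emit:
jog_arm(turn=[[0, 0, 0], [0, 0, 0], [0, 0, 0], [0, 0, 0], [0, 0, 0], [0, 0, 0], [0, 0, 0], [0, 0, 0], [0, 0, 0], [0, 0, 0]], translation=[[0.008, 0, 0], [0.008, 0, 0], [0.008, 0, -0.05], [0.008, 0, -0.1], [0.008, 0, -0.15], [-0.04, 0, -0.17], [-0.083, 0, -0.17], [-0.083, 0, -0.17], [-0.083, 0, -0.17], [-0.083, 0, -0.17]], grip=[1, 1, 1, 1, 1, 0.4, 0.4, 0.4, 0.4, 0.4])

```text
clock: 19.62
tool_pos: [0.5648, -0.1373, 0.3025]
eef_rot: [0.988, 0.155, 0.0, 0.0]
contact_force: [-0.2, 0.1, -0.2]
opening: 0.546
finger_force: 0.0
```

```bash
python3 -c "
from h import *
st()
for c in('wrist','side','scene'):look(c,'bolt_knob','leaf_p_handle')
rows([((-.035,-.045,.145),0)])"
```

```text
t 19.62 cab [-0.0324 -0.0445  0.3025] rotdev [-0.001  0.    -0.001] F [-0.2  0.1 -0.2] open 0.546 ff 0.0
wrist bolt_knob [([0.63, -0.114, 0.14], 'cab', [0.037, -0.042, 0.14], 0.58)]
wrist leaf_p_handle [([0.564, -0.137, 0.166], 'cab', [-0.033, -0.044, 0.166], 0.62)]
side bolt_knob [([0.63, -0.118, 0.145], 'cab', [0.035, -0.046, 0.145], 0.51)]
side leaf_p_handle [([0.564, -0.14, 0.167], 'cab', [-0.034, -0.046, 0.167], 0.7), ([0.696, -0.336, -0.002], 'cab', [0.031, -0.274, -0.002], 0.64)]
scene bolt_knob [([0.629, -0.117, 0.139], 'cab', [0.035, -0.045, 0.139], 0.48), ([0.471, 0.142, 0.232], 'cab', [-0.036, 0.25, 0.232], 0.21)]
scene leaf_p_handle [([0.564, -0.136, 0.168], 'cab', [-0.033, -0.042, 0.168], 0.77), ([0.469, 0.14, -0.002], 'cab', [-0.039, 0.249, -0.002], 0.62)]
cab pos now [-0.0334 -0.0448  0.3027]
"turn": [[0.001, 0.0, -0.0]] 
"translation": [[-0.0016, 0.0, 0.1577]]
```

Knob at x ≈ 0.035: bolt fully drawn. Grip handle p.

Emit:
jog_arm(turn=[[0, 0, 0], [0, 0, 0], [0, 0, 0], [0, 0, 0], [0, 0, 0], [0, 0, 0], [0, 0, 0], [0, 0, 0], [0, 0, 0], [0, 0, 0], [0, 0, 0]], translation=[[-0.001, 0, 0.06], [-0.001, 0, 0.11], [-0.001, 0, 0.14], [-0.001, 0, 0.157], [-0.001, 0, 0.157], [-0.001, 0, 0.157], [-0.001, 0, 0.157], [-0.001, 0, 0.157], [-0.001, 0, 0.157], [-0.001, 0, 0.157], [-0.001, 0, 0.157]], grip=[0.4, 0.4, 0.4, 0.4, 0.4, 1, 1, 1, 1, 1, 1], force=30)

```text
clock: 21.45
tool_pos: [0.563, -0.138, 0.146]
eef_rot: [0.988, 0.155, 0.0, 0.0]
contact_force: [-0.6, 1.9, 2.7]
opening: 0.102
finger_force: 30.0
```

```bash
python3 -c "
from h import *
st();arc(-1,.62,10,th0=.0)"
```

```text
t 21.45 cab [-0.0343 -0.0446  0.146 ] rotdev [-0.001  0.     0.   ] F [-0.6  1.9  2.7] open 0.102 ff 30.00352531671524
cab pos now [-0.0343 -0.0446  0.146 ]
"turn": [[0.032, -0.0, -0.0], [0.063, -0.0, -0.0], [0.094, -0.0, -0.0], [0.125, -0.0, -0.0], [0.156, -0.0, -0.0], [0.187, -0.0, -0.0], [0.218, -0.0, -0.0], [0.249, -0.0, -0.0], [0.28, -0.0, -0.0], [0.311, -0.0, -0.0]] 
"translation": [[-0.0007, 0.0028, -0.0066], [-0.0006, 0.0058, -0.0141], [-0.0006, 0.0092, -0.0214], [-0.0006, 0.013, -0.0284], [-0.0006, 0.0173, -0.0351], [-0.0006, 0.022, -0.0415], [-0.0006, 0.027, -0.0477], [-0.0006, 0.0324, -0.0534], [-0.0006, 0.0382, -0.0588], [-0.0006, 0.0443, -0.0639]]
```

Emit:
jog_arm(turn=[[0.032, 0, 0], [0.063, 0, 0], [0.094, 0, 0], [0.125, 0, 0], [0.156, 0, 0], [0.187, 0, 0], [0.218, 0, 0], [0.249, 0, 0], [0.28, 0, 0], [0.311, 0, 0]], translation=[[0, 0.003, -0.007], [0, 0.006, -0.014], [0, 0.009, -0.0215], [0, 0.013, -0.0285], [0, 0.0175, -0.035], [0, 0.022, -0.0415], [0, 0.027, -0.0475], [0, 0.0325, -0.0535], [0, 0.038, -0.059], [0, 0.044, -0.064]], grip=[1, 1, 1, 1, 1, 1, 1, 1, 1, 1], force=30)

```text
clock: 22.7
tool_pos: [0.5746, -0.1756, 0.2085]
eef_rot: [0.975, 0.154, -0.027, -0.157]
contact_force: [-1.5, 7.0, -5.7]
opening: 0.103
finger_force: 30.0
```

```bash
python3 -c "
from h import *
st()
W=[]
for t in np.linspace(.62,1.82,18)[1:]:
    y=.17-.125*np.cos(t)+.047*np.sin(t); z=.12+.125*np.sin(t)+.047*np.cos(t);f=.5*t
    W.append(((-.035,-(y-.022*np.sin(f)),z-.022*np.cos(f)),f))
rows(W)"
```

```text
t 22.7 cab [-0.0348 -0.084   0.2085] rotdev [ 0.32  -0.004 -0.002] F [-1.5  7.  -5.7] open 0.103 ff 30.012293457984924
cab pos now [-0.0348 -0.084   0.2085]
"turn": [[0.025, 0.004, 0.002], [0.06, 0.004, 0.002], [0.095, 0.004, 0.001], [0.131, 0.004, 0.001], [0.166, 0.004, 0.001], [0.201, 0.004, 0.001], [0.237, 0.004, 0.001], [0.272, 0.004, 0.001], [0.307, 0.004, 0.001], [0.343, 0.004, 0.001], [0.378, 0.004, 0.001], [0.413, 0.004, 0.001], [0.448, 0.004, 0.001], [0.484, 0.004, 0.001], [0.519, 0.004, 0.001], [0.554, 0.004, 0.001], [0.59, 0.004, 0.0]] 
"translation": [[-0.0003, 0.0095, -0.0101], [-0.0003, 0.0152, -0.0169], [-0.0003, 0.0214, -0.0233], [-0.0004, 0.0281, -0.0292], [-0.0004, 0.0351, -0.0346], [-0.0004, 0.0425, -0.0395], [-0.0005, 0.0502, -0.0437], [-0.0005, 0.0582, -0.0475], [-0.0005, 0.0664, -0.0506], [-0.0006, 0.0749, -0.0531], [-0.0006, 0.0834, -0.0549], [-0.0006, 0.0921, -0.0562], [-0.0006, 0.1008, -0.0568], [-0.0006, 0.1095, -0.0567], [-0.0006, 0.1182, -0.056], [-0.0006, 0.1268, -0.0547], [-0.0007, 0.1353, -0.0528]]
```

Emit:
jog_arm(turn=[[0.03, 0, 0], [0.065, 0, 0], [0.1, 0, 0], [0.135, 0, 0], [0.17, 0, 0], [0.205, 0, 0], [0.24, 0, 0], [0.275, 0, 0], [0.31, 0, 0], [0.345, 0, 0], [0.38, 0, 0], [0.415, 0, 0], [0.45, 0, 0], [0.485, 0, 0], [0.52, 0, 0], [0.555, 0, 0], [0.59, 0, 0], [0.59, 0, 0]], translation=[[0, 0.006, -0.008], [0, 0.012, -0.015], [0, 0.018, -0.0215], [0, 0.025, -0.0275], [0, 0.032, -0.033], [0, 0.0395, -0.038], [0, 0.047, -0.042], [0, 0.055, -0.046], [0, 0.0635, -0.049], [0, 0.072, -0.0515], [0, 0.0805, -0.0535], [0, 0.089, -0.0545], [0, 0.098, -0.055], [0, 0.1065, -0.055], [0, 0.115, -0.0545], [0, 0.124, -0.053], [0, 0.1325, -0.051], [0, 0.1325, -0.051]], grip=[1, 1, 1, 1, 1, 1, 1, 1, 1, 1, 1, 1, 1, 1, 1, 1, 1, 1], force=30)

```text
clock: 24.95
tool_pos: [0.6193, -0.3108, 0.2218]
eef_rot: [0.893, 0.138, -0.05, -0.426]
contact_force: [19.2, -14.4, 19.5]
opening: 0.102
finger_force: 30.1
```

```bash
python3 -c "
from h import *
import cv2
st()
for c in('side','scene'):look(c,'leaf_p_handle','isolator_tip','leaf_a_handle')
W=[((-.035,-.325,.295),.9),((-.1,-.30,.44),.4),((-.08,-.085,.40),0)]
rows(W)"
```

```text
t 24.95 cab [-0.0336 -0.2264  0.2218] rotdev [0.886 0.034 0.003] F [ 19.2 -14.4  19.5] open 0.102 ff 30.109476149082184
side leaf_p_handle []
side isolator_tip []
side leaf_a_handle [([0.476, 0.14, 0.23], 'cab', [-0.032, 0.247, 0.23], 0.91)]
scene leaf_p_handle [([0.619, -0.325, 0.233], 'cab', [-0.038, -0.24, 0.233], 0.6)]
scene isolator_tip [([0.472, 0.137, 0.234], 'cab', [-0.036, 0.245, 0.234], 0.58), ([0.578, -0.175, 0.094], 'cab', [-0.031, -0.085, 0.094], 0.53)]
scene leaf_a_handle [([0.472, 0.138, 0.229], 'cab', [-0.037, 0.246, 0.229], 0.7)]
cab pos now [-0.0336 -0.2264  0.2218]
"turn": [[0.018, -0.027, 0.009], [-0.482, -0.029, 0.002], [-0.882, -0.029, -0.004]] 
"translation": [[0.0019, 0.0061, -0.1226], [-0.0599, -0.1223, -0.1972], [-0.0443, -0.2279, -0.0053]]
```

Emit:
jog_arm(turn=[[0, 0, 0], [0, 0, 0], [0, 0, 0], [0, 0, 0], [0, 0, 0], [0, 0, 0], [0, 0, 0], [0, 0, 0]], translation=[[0, 0, 0], [0, 0, 0], [0, 0, 0], [0, 0, -0.02], [0, 0, -0.05], [0, 0, -0.08], [0, 0, -0.12], [0, 0, -0.12]], grip=[0.77, 0.77, 0.77, 0.77, 0.77, 0.77, 0.77, 0.77])

```text
clock: 26.35
tool_pos: [0.6237, -0.3677, 0.2987]
eef_rot: [0.921, 0.118, 0.022, -0.37]
contact_force: [-0.4, 0.5, -0.4]
opening: 0.231
finger_force: 0.0
```

```bash
python3 -c "
from h import *
st();print(np.round(r.get_state()['q'],2))
for c in('side','scene'):look(c,'leaf_p_handle','isolator_tip','leaf_a_handle')
W=[((-.06,-.30,.44),.4),((-.075,-.085,.40),0),((-.075,-.085,.40),0,np.pi/2),((-.075,-.085,.40),0,-np.pi/2)]
rows(W)"
```

```text
t 26.35 cab [-0.0468 -0.2819  0.2987] rotdev [0.742 0.161 0.054] F [-0.4  0.5 -0.4] open 0.231 ff 0.0
[ 0.82  1.27 -1.06  0.31  0.29  2.09 -1.01]
side leaf_p_handle [([0.623, -0.324, 0.233], 'cab', [-0.034, -0.24, 0.233], 0.94)]
side isolator_tip []
side leaf_a_handle []
scene leaf_p_handle [([0.619, -0.324, 0.235], 'cab', [-0.038, -0.239, 0.235], 0.71)]
scene isolator_tip [([0.577, -0.175, 0.094], 'cab', [-0.032, -0.084, 0.094], 0.54)]
scene leaf_a_handle [([0.472, 0.136, 0.229], 'cab', [-0.037, 0.244, 0.229], 0.84)]
cab pos now [-0.0463 -0.2799  0.2958]
"turn": [[-0.346, -0.159, -0.019], [-0.746, -0.155, -0.051], [-0.465, -0.709, -1.538], [-0.699, 0.458, 1.437]] 
"translation": [[0.0062, -0.0833, -0.1201], [-0.0353, -0.2141, 0.0509], [-0.0353, -0.2141, 0.0509], [-0.0353, -0.2141, 0.0509]]
```

Emit:
jog_arm(turn=[[-0.12, -0.05, 0], [-0.24, -0.1, 0], [-0.346, -0.159, 0], [-0.346, -0.159, 0], [-0.346, -0.159, -0.019], [-0.5, -0.155, -0.04], [-0.746, -0.155, -0.051], [-0.746, -0.155, -0.051], [-0.746, -0.155, -0.051], [-0.746, -0.155, -0.051], [-0.746, -0.155, -0.051], [-0.746, -0.155, -0.051], [-0.746, -0.155, -0.051]], translation=[[0, -0.015, -0.04], [0, -0.04, -0.08], [0, -0.083, -0.12], [0, -0.083, -0.12], [0, -0.083, -0.12], [-0.01, -0.12, -0.08], [-0.035, -0.214, 0.05], [-0.035, -0.214, 0.05], [-0.035, -0.214, 0.05], [-0.035, -0.214, 0.05], [-0.035, -0.214, 0.05], [-0.035, -0.214, 0.05], [-0.035, -0.214, 0.05]], grip=[0.8, 0.8, 1, 1, 1, 1, 1, 1, 1, 1, 1, 1, 1])

```text
clock: 28.38
tool_pos: [0.5377, -0.1915, 0.4014]
eef_rot: [0.988, 0.153, 0.002, 0.0]
contact_force: [0.0, 0.7, -0.9]
opening: 0.006
finger_force: 0.0
```

```bash
python3 -c "
from h import *
st();print(np.round(r.get_state()['q'],2))
for c in('wrist','side','scene'):look(c,'isolator_tip','leaf_p_handle','leaf_a_handle')
W=[((-.075,-.085,.3),0,np.pi/2),((-.075,-.085,.3),0,-np.pi/2)]
rows(W)"
```

```text
t 28.38 cab [-0.0748 -0.0878  0.4014] rotdev [-0.001  0.003  0.004] F [ 0.   0.7 -0.9] open 0.006 ff 0.0
[ 0.25  0.45  0.01  1.47 -0.01  1.22 -0.99]
wrist isolator_tip [([0.579, -0.176, 0.088], 'cab', [-0.031, -0.086, 0.088], 0.73)]
wrist leaf_p_handle [([0.624, -0.322, 0.232], 'cab', [-0.033, -0.239, 0.232], 0.67)]
wrist leaf_a_handle [([0.477, 0.141, 0.227], 'cab', [-0.031, 0.247, 0.227], 0.67)]
side isolator_tip []
side leaf_p_handle [([0.625, -0.323, 0.233], 'cab', [-0.032, -0.24, 0.233], 0.72)]
side leaf_a_handle [([0.477, 0.139, 0.23], 'cab', [-0.031, 0.245, 0.23], 0.7), ([0.678, -0.28, 0.238], 'cab', [0.032, -0.215, 0.238], 0.47)]
scene isolator_tip [([0.579, -0.176, 0.096], 'cab', [-0.031, -0.085, 0.096], 0.67)]
scene leaf_p_handle [([0.621, -0.324, 0.231], 'cab', [-0.036, -0.239, 0.231], 0.79)]
scene leaf_a_handle [([0.474, 0.138, 0.231], 'cab', [-0.035, 0.246, 0.231], 0.76)]
cab pos now [-0.0745 -0.0859  0.402 ]
"turn": [[0.004, -0.003, -1.572], [-0.003, -0.004, 1.57]] 
"translation": [[-0.0009, -0.001, 0.102], [-0.0009, -0.001, 0.102]]
```

Emit:
jog_arm(turn=[[0, 0, -0.18], [0, 0, -0.36], [0, 0, -0.54], [0, 0, -0.72], [0, 0, -0.9], [0, 0, -1.08], [0, 0, -1.26], [0, 0, -1.45], [0, 0, -1.45], [0, 0, -1.45]], translation=[[0, 0, 0], [0, 0, 0], [0, 0, 0], [0, 0, 0], [0, 0, 0], [0, 0, 0], [-0.003, -0.001, 0.03], [-0.003, -0.001, 0.07], [-0.003, -0.001, 0.1], [-0.003, -0.001, 0.1]], grip=[1, 1, 1, 1, 1, 1, 1, 1, 1, 1])

```text
clock: 30.22
tool_pos: [0.5331, -0.1894, 0.3001]
eef_rot: [0.637, 0.771, 0.001, -0.001]
contact_force: [-0.2, -0.1, 0.8]
opening: 0.003
finger_force: 0.0
```

```bash
python3 -c "
from h import *
st();print(np.round(r.get_state()['q'],2))
look('wrist','isolator_tip','relay')
W=[((-.078,-.085,.2),0,1.45),((-.078,-.085,.076),0,1.45),((-.04,-.085,.076),0,1.45),((0.003,-.085,.076),0,1.45)]
rows(W)"
```

```text
t 30.23 cab [-0.0785 -0.0844  0.3001] rotdev [ 2.000e-03  1.000e-03 -1.449e+00] F [-0.2 -0.1  0.8] open 0.003 ff 0.0
[ 0.47  0.54 -0.34  1.65  0.21  0.99  0.25]
wrist isolator_tip [([0.577, -0.176, 0.09], 'cab', [-0.033, -0.086, 0.09], 0.72)]
wrist relay [([0.517, -0.044, 0.003], 'cab', [-0.049, 0.059, 0.003], 0.59)]
cab pos now [-0.0762 -0.0855  0.3034]
"turn": [[0.007, 0.001, -0.001], [0.007, 0.001, -0.001], [0.007, 0.001, -0.001], [0.007, 0.001, -0.001]] 
"translation": [[0.0004, -0.0025, 0.1034], [0.0005, -0.0034, 0.2274], [0.0051, 0.0344, 0.2277], [0.0104, 0.077, 0.2279]]
```

Emit:
jog_arm(turn=[[0, 0, 0], [0, 0, 0], [0, 0, 0], [0, 0, 0], [0, 0, 0], [0, 0, 0], [0, 0, 0]], translation=[[0, -0.001, 0.06], [0, -0.001, 0.12], [0, -0.001, 0.16], [0, -0.001, 0.19], [0, -0.001, 0.21], [0, -0.001, 0.224], [0, -0.001, 0.224]], grip=[1, 1, 1, 1, 1, 1, 1])

```text
clock: 31.25
tool_pos: [0.535, -0.1896, 0.078]
eef_rot: [0.637, 0.771, 0.002, 0.002]
contact_force: [-0.2, -0.4, 1.3]
opening: 0.005
finger_force: 0.0
```

```bash
python3 -c "
from h import *
import cv2
st()
look('wrist','isolator_tip')
rows([((0.003,-.085,.076),0,1.45)])
a=cams.snapshot('wrist');b=cams.snapshot('scene')[130:270,210:370]
cv2.imwrite('pics/i1.png',np.hstack([a[:,100:500],cv2.resize(b,(400,400))])[:,:,::-1])"
```

```text
t 31.25 cab [-0.0768 -0.0852  0.078 ] rotdev [-0.004  0.003 -1.449] F [-0.2 -0.4  1.3] open 0.005 ff 0.0
wrist isolator_tip [([0.578, -0.178, 0.089], 'cab', [-0.032, -0.087, 0.089], 0.62)]
cab pos now [-0.0764 -0.0855  0.0789]
"turn": [[0.006, 0.001, -0.001]] 
"translation": [[0.0102, 0.0787, 0.0034]]
```

View pics/i1.png

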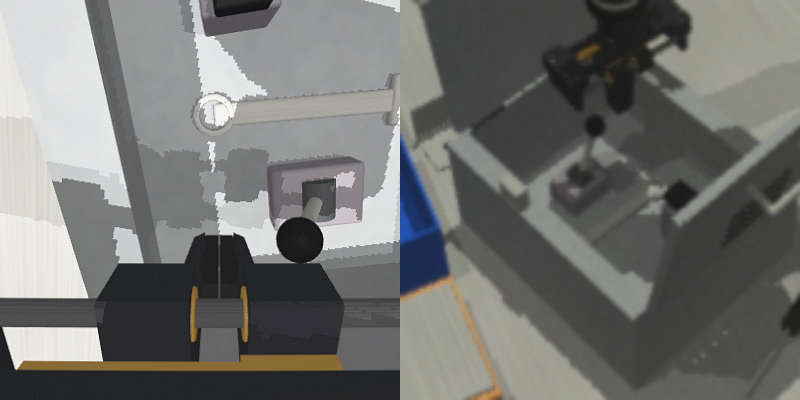

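Wrist view: closed fingertips at (220,245) and ball at (300,240) in line along the push direction, wrench and relay well clear. Push.

Emit:
jog_arm(turn=[[0, 0, 0], [0, 0, 0], [0, 0, 0], [0, 0, 0], [0, 0, 0], [0, 0, 0], [0, 0, 0], [0, 0, 0], [0, 0, 0], [0, 0, 0]], translation=[[0.001, 0.008, 0.002], [0.002, 0.016, 0.002], [0.003, 0.024, 0.002], [0.004, 0.032, 0.002], [0.005, 0.04, 0.002], [0.006, 0.048, 0.002], [0.007, 0.056, 0.002], [0.008, 0.064, 0.002], [0.009, 0.072, 0.002], [0.01, 0.076, 0.002]], grip=[1, 1, 1, 1, 1, 1, 1, 1, 1, 1])

```text
clock: 32.7
tool_pos: [0.6078, -0.1652, 0.0761]
eef_rot: [0.637, 0.771, 0.002, 0.001]
contact_force: [-1.1, -0.1, 0.5]
opening: 0.003
finger_force: 0.4
```

```bash
python3 -c "
from h import *
st()
look('wrist','isolator_tip');look('scene','isolator_tip')"
```

```text
t 32.7 cab [ 0.     -0.0843  0.0761] rotdev [-0.004  0.003 -1.449] F [-1.1 -0.1  0.5] open 0.003 ff 0.43261896818876266
wrist isolator_tip [([0.636, -0.159, 0.093], 'cab', [0.028, -0.087, 0.093], 0.88)]
scene isolator_tip [([0.635, -0.159, 0.096], 'cab', [0.028, -0.087, 0.096], 0.51)]
```

Emit:
jog_arm(turn=[[0, 0, 0], [0, 0, 0], [0, 0, 0], [0, 0, 0], [0, 0, 0]], translation=[[0, 0.002, 0], [0.001, 0.004, 0], [0.001, 0.006, 0], [0.001, 0.008, 0], [0.001, 0.008, 0]], grip=[1, 1, 1, 1, 1])

```text
clock: 33.52
tool_pos: [0.615, -0.1628, 0.0762]
eef_rot: [0.637, 0.771, 0.002, 0.001]
contact_force: [-1.6, 0.5, -0.4]
opening: 0.003
finger_force: 0.4
```

```bash
python3 -c "
from h import *
st()
look('wrist','isolator_tip');look('scene','isolator_tip')"
```

```text
t 33.52 cab [ 0.0076 -0.0842  0.0762] rotdev [-0.003  0.003 -1.449] F [-1.6  0.5 -0.4] open 0.003 ff 0.3866184130311012
wrist isolator_tip [([0.64, -0.158, 0.086], 'cab', [0.033, -0.087, 0.086], 0.72)]
scene isolator_tip [([0.641, -0.156, 0.094], 'cab', [0.034, -0.086, 0.094], 0.38)]
```

Nearly there; push on until the stop is felt.

Emit:
jog_arm(turn=[[0, 0, 0], [0, 0, 0], [0, 0, 0], [0, 0, 0]], translation=[[0, 0.002, 0], [0.001, 0.003, 0], [0.001, 0.004, 0], [0.001, 0.004, 0]], grip=[1, 1, 1, 1])

```text
clock: 34.22
tool_pos: [0.6155, -0.1627, 0.0761]
eef_rot: [0.638, 0.77, -0.001, -0.001]
contact_force: [-7.4, -2.1, 4.9]
opening: 0.008
finger_force: 4.1
```

```bash
python3 -c "
from h import *
st()
look('wrist','isolator_tip');look('scene','isolator_tip')"
```

```text
t 34.23 cab [ 0.0081 -0.0842  0.0761] rotdev [ 0.002 -0.002 -1.448] F [-7.4 -2.1  4.9] open 0.008 ff 4.130924195051193
wrist isolator_tip [([0.641, -0.156, 0.089], 'cab', [0.035, -0.085, 0.089], 0.57)]
scene isolator_tip [([0.635, -0.159, 0.091], 'cab', [0.028, -0.087, 0.091], 0.54)]
```

Stop felt (8 N, no further motion). Back off, rise, and check.

Emit:
jog_arm(turn=[[0, 0, 0], [0, 0, 0], [0, 0, 0], [0, 0, 0], [0, 0, 0], [0, 0, 0], [0, 0, 0], [0, 0, 0], [0, 0, 0], [0, 0, 0], [0, 0, 0]], translation=[[0, -0.01, 0], [0, -0.02, 0], [0, -0.03, 0], [0, -0.03, -0.06], [0, -0.03, -0.12], [0, -0.03, -0.18], [0, -0.03, -0.24], [0, -0.03, -0.3], [0, -0.03, -0.35], [0, -0.03, -0.35], [0, -0.03, -0.35]], grip=[1, 1, 1, 1, 1, 1, 1, 1, 1, 1, 1])

```text
clock: 35.8
tool_pos: [0.5871, -0.1671, 0.4252]
eef_rot: [0.637, 0.771, 0.001, 0.001]
contact_force: [-0.4, 0.9, -1.6]
opening: 0.003
finger_force: 0.0
```

```bash
python3 -c "
from h import *
import cv2
st()
for c in('wrist','scene','side'):look(c,'isolator_tip','leaf_a_handle','leaf_p_handle','relay')
a=cams.snapshot('wrist');b=cams.snapshot('scene')[100:300,180:420]
cv2.imwrite('pics/f1.png',np.hstack([a[:,100:500],cv2.resize(b,(400,400))])[:,:,::-1])"
```

```text
t 35.8 cab [-0.0203 -0.0798  0.4252] rotdev [-0.002  0.002 -1.449] F [-0.4  0.9 -1.6] open 0.003 ff 0.0
wrist isolator_tip [([0.634, -0.246, 0.124], 'cab', [0.0, -0.169, 0.124], 0.17)]
wrist leaf_a_handle []
wrist leaf_p_handle []
wrist relay [([0.521, -0.044, 0.005], 'cab', [-0.045, 0.058, 0.005], 0.69), ([0.44, -0.473, -0.002], 'cab', [-0.254, -0.326, -0.002], 0.46)]
scene isolator_tip [([0.64, -0.153, 0.093], 'cab', [0.034, -0.082, 0.093], 0.56)]
scene leaf_a_handle [([0.473, 0.135, 0.231], 'cab', [-0.036, 0.243, 0.231], 0.57)]
scene leaf_p_handle [([0.622, -0.322, 0.234], 'cab', [-0.035, -0.237, 0.234], 0.86), ([0.583, -0.084, -0.0], 'cab', [0.001, 0.001, -0.0], 0.2)]
scene relay [([0.514, -0.043, 0.007], 'cab', [-0.051, 0.061, 0.007], 0.56)]
side isolator_tip [([0.574, -0.527, 0.001], 'cab', [-0.143, -0.418, 0.001], 0.32)]
side leaf_a_handle [([0.478, 0.145, 0.231], 'cab', [-0.028, 0.251, 0.231], 0.56)]
side leaf_p_handle [([0.622, -0.328, 0.229], 'cab', [-0.037, -0.244, 0.229], 0.81)]
side relay [([0.517, -0.043, 0.006], 'cab', [-0.049, 0.06, 0.006], 0.66)]
```

```bash
python3 -c "
from plant import r
print(r.finish_job())"
```

```text
the job is handed in; nothing more can be done
None
```

The job is handed in at about 36 s: leaf_a opened to about 1.83 rad, the bolt was drawn its full 30 mm with leaf_p still shut, leaf_p then opened to about 1.77 rad, and the isolator went over to its far stop; the relay is unmoved, and the other loose things weren't re-checked at the end.

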